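Put the kitchen things back in their matching holders

ROBOT

A 6-joint arm with a two-finger parallel gripper is mounted at the origin on a cart in front of the work surface, level with it; the furniture and walls round the work are solid. World frame = base frame: x ahead of the robot, y to its left, z up, the work surface at z = 0. Lengths are in m, angles in rad, forces in N, time in s.
With the tool pointing down it reaches from about 0.375 to 0.9 m from the base axis. Payload 3.1 kg.
Tool frame: the origin (TCP) lies at the very end of the fingers, on their centre line; the grasp point (between the pads) lies 19 mm behind it (robot.grip_depth is the distance from the TCP to the grasp point, in m); z points along the fingers, y is the direction in which the jaws open and shut (so a half turn about z gives the same grasp; the last joint's range is limited). The gripper opens to 87 mm and grips with 3 to 60 N. Pads are 19 mm wide; open, the fingers measure 117 mm over their backs; the gripper's body (75 mm by 190 mm) begins 51 mm behind the grasp point.
Start: joints at [-1.341, 0.527, 1.433, -0, 1.181, -0.178], TCP at [0.248, -0.574, 0.223] pointing down, gripper open.
Joint ranges: [-3.08, 3.08], [-0.75, 2.2], [0.22, 2.44], [-1.43, 4.57], [0, 2.65], [-2.85, 2.85]. Speed limits (rad/s): [2.79, 2.79, 3.14, 3.14, 3.14, 3.14].

INTERFACE

Orientations are given as a unit quaternion [x, y, z, w].
In Python, from rig import robot gives the robot as it stands.
- The arm moves only by the tool drive_tool, never from a script. Its argument "series" is a list of rows, each a list of 7 numbers: the shift along the tool's x, y, z in m, then the turn, a rotation vector about the tool's x, y, z in degrees, then the opening, from 0 (shut) to 1 (fully open). A call has 1 to 5 rows; each row shifts and turns the commanded pose from where the row before left it, along the tool's axes as they then stand; what a row does not reach is not made up. A row lasts 1/8 s, in which the tool goes at most 62.5 mm and 10.7 degrees, less where a joint would pass 70% of its speed; a pose out of reach is approached as far as the arm can. A call is refused whole if a number of a shift passes 0.0625 or a number of a turn 10.7, either way. A call with a gripper value outside its range is refused whole. The fingers move at their own pace and stop on an object; "squeeze" is the grip in N (left out, the last holds). Time passes only in rows, so rows that do not move let the fingers close. It gives the time, the measured TCP pose, the force and the opening at its end, in the units of the state.
- robot.get_obs(): the state, without advancing time (a new reading comes with each control period).
- robot.camera(name): name is "side" or "top" or "wrist"; returns (picture, depth): 420x560x3 uint8, blue, green, red; 420x560 float32, m along the optical axis (not along the pixel's ray), 0 where there is no reading.
- robot.camera_model(name): a dict with "fx", "fy", "cx", "cy" (pixels), "k1" (the pictures are not rectified: a ray, as slopes to the right and down, at radius r is drawn at 1 + k1 r^2 times it, then the intrinsics apply), "R" (3x3) and "t" (3): a world point X has camera coordinates R X + t. Camera axes: x right, y down, z forward; pixel columns grow to the right and rows downward; lengths in m; the calibration is good to about 2 mm. A picture is of the moment at which its call begins: read the wrist's pose just before it. camera_model takes no time and is no camera call; for the wrist camera it gives the pose at the moment of the call.
- robot.hand_in(): hands the job in, once; it reports no verdict.
The state is a dict: "time": time; "q": joint angles; "joint_velocities": joint speeds; "joint_torque": joint torques, N m; "position": TCP position; "tool_rot": TCP orientation; "ft_force": force on the tool from outside, world axes, zero at the start; "moment": the same for the moment, N m; "grip_width": finger opening in m.
Only numpy, scipy, OpenCV 4.12 (cv2) and the standard library are available. Lean on these libraries where they do the work, as an engineer would, in place of code of your own. Each camera call takes 0.05 s, during which the arm holds its last target. There are 200 camera calls.

TASK

Put the four stray things back in the wooden holders that match them: the salt shaker standing in the small round holder, the honey jar standing in the large round one, the clock standing squarely in the rectangular one, and the lemon lying lengthwise in the oval one. Each must sit right down on the felt floor, well centred in its holder. Leave the onion and the garlic where they are.

Things in the scene. Friction and masses are not known exactly. Their poses are not given: they have to be found in the camera images.
- shaker: salt shaker, glass with a grey domed metal cap; 44 mm across the body up to 66 mm high, cap 34 mm across, 90 mm tall. Starts upright, but its slightly domed foot lets it lean by up to 0.06 rad. Origin: centre of its underside, z up.
- honey_jar: jar of honey with a green lid; 64 mm across along its x, 68 mm along its y, 84 mm tall. Starts upright. Origin: centre of its underside, z up.
- clock: small white kitchen clock, a rectangular upright block 32 mm thick (its x) by 75 mm wide (its y) by 82 mm tall, with a round red-rimmed dial on one 75 mm face. Starts upright on its feet. Origin: centre of its underside, z up.
- lemon_center (a point): the middle of the yellow lemon, 25.5 mm above the surface when it lies on it. The lemon is 71 mm long (x of this frame, level), 53 mm wide (y) and 51 mm high.
- small_round_holder: smaller of the two round holders: low dark wooden ring with a grey felt floor, fixed to the worktop; recess 60 mm across, outside 70 mm. Origin: centre of its underside, z up; floor of the recess 4 mm above the origin, top of the rim 12 mm.
- large_round_holder: larger of the two round holders, same make, fixed; recess 84 mm across, outside 94 mm. Origin: centre of its underside; recess floor at 4 mm, rim top at 12 mm.
- rect_holder: rectangular holder, same make, fixed; recess 48 mm (its x) by 91 mm (its y), outside 58 by 101 mm. Origin: centre of its underside; recess floor at 4 mm, rim top at 12 mm.
- oval_holder: oval holder (short straight sides, half-round ends), same make, fixed; recess 90 mm long (its x) by about 62 mm wide (its y), outside about 106 by 78 mm. Origin: centre of its underside; recess floor at 4 mm, rim top at 12 mm.
- onion: loose brown onion, 75 mm across, 77 mm tall, a bystander to be left alone. Origin: centre of its underside. (Behind the work hangs a wall cabinet between y = -0.33 and 0.30: underside 0.46 m above the worktop, doors from x = 0.63, their knobs from x = 0.59.)
- garlic: loose whitish garlic bulb, 60 mm across, 59 mm tall, a bystander to be left alone. Origin: centre of its underside.
There are look-alikes about, which are no part of the job. Leave any purple look-alike of the shaker alone.

How it is judged:
At the end, for the whole second after the job is handed in: Shaker, honey jar, clock: upright (0.17 rad), at rest, underside below 8 mm, within 12 mm of their own holder's centre, clock squared to 0.3 rad; lemon's middle within 15 mm along, 12 mm across its holder, below 37 mm, turned under 0.5 rad; onion and garlic within 30 mm of their start (horizontal distance between shaker and small_round_holder below 0.012 m and height (world z) of each of shaker, honey_jar, clock below 0.008 m and angle between each of shaker, honey_jar, clock's own z axis and vertical below 0.17 rad and linear speed of each of shaker, honey_jar, clock below 0.01 m/s and horizontal distance between honey_jar and large_round_holder below 0.012 m and horizontal distance between clock and rect_holder below 0.012 m and angle between the x axis of clock and the x axis of rect_holder, either way round below 0.3 rad and x of lemon_center in the frame of oval_holder between -0.015 and 0.015 m and y of lemon_center in the frame of oval_holder between -0.012 and 0.012 m and height (world z) of lemon_center below 0.037 m and angle between the x axis of lemon_center and the x axis of oval_holder, either way round below 0.5 rad and distance of each of onion, garlic from where it was at the start of the episode below 0.03 m); the robot touches nothing.
It fails at once if the onion is knocked or moved by more than 30 mm (distance of onion from where it was at the start of the episode above 0.03 m).
It fails at once if the garlic is knocked or moved by more than 30 mm (distance of garlic from where it was at the start of the episode above 0.03 m).
It also fails if it takes over 120 s, if anything falls off the work surface, if the arm or the gripper's body presses on something with over 40 N, if the wrist force passes 120 N, or if a joint passes its speed limit or range.

## Working session

There is one attempt and no reset: what is moved stays moved. The work goes in short steps, Python scripts to look and compute and a tool call to move; the robot and the scene stay as the last step left them, time stands still between calls to the robot, and variables do not carry over. Pictures are saved under pics/ and viewed, about 12 in all and at most 16, crops included, and the job is handed in when it is done.

Besides the shell and the picture viewer there is one more tool, called after "Request:" in YAML: its name, and indented under it one key for each argument. drive_tool: Moves the arm, as the interface text tells. Its arguments: {"type":"object","properties":{"series":{"type":"array"},"squeeze":{"type":"number"}},"required":["series"]}

```bash
ls; mkdir -p pics; cat > h.py <<'E'
import numpy as np, cv2
from rig import robot
def rays(m,uv):
    uv=np.asarray(uv,float).reshape(-1,2)
    d=np.c_[(uv[:,0]-m["cx"])/m["fx"],(uv[:,1]-m["cy"])/m["fy"]]
    s=d.copy()
    for _ in range(20): s=d/(1+m["k1"]*(s**2).sum(1))[:,None]
    R=np.array(m["R"]);t=np.array(m["t"])
    return -R.T@t, np.c_[s,np.ones(len(s))]@R
def onplane(m,uv,z):
    o,d=rays(m,uv); return o+d*((z-o[2])/d[:,2])[:,None]
def cloud(m,depth):
    v,u=np.mgrid[:depth.shape[0],:depth.shape[1]]
    o,d=rays(m,np.c_[u.ravel(),v.ravel()])
    return (o+d*depth.ravel()[:,None]).reshape(*depth.shape,3)
E
python3 - <<'E'
from h import *
for n in("top","side"):
    m=robot.camera_model(n);p,d=robot.camera(n)
    cv2.imwrite(f"pics/{n}0.png",p);np.savez(f"{n}0.npz",p=p,d=d,**m)
    print(n,{k:np.round(v,3).tolist() for k,v in m.items()})
print(robot.get_obs())
E
```

```text
pics
top {'fx': 437.041, 'fy': 437.041, 'cx': 283.011, 'cy': 211.063, 'k1': -0.0, 'R': [[-0.026, -1.0, 0.009], [-0.997, 0.026, -0.069], [0.069, -0.011, -0.998]], 't': [-0.074, 0.467, 1.223]}
side {'fx': 438.481, 'fy': 438.481, 'cx': 278.721, 'cy': 208.324, 'k1': -0.072, 'R': [[-1.0, 0.01, 0.022], [-0.011, 0.637, -0.771], [-0.022, -0.771, -0.636]], 't': [0.457, 0.112, 1.043]}
{'time': 0.1, 'q': array([-1.34151018e+00,  5.28360421e-01,  1.43376104e+00,  3.53342389e-05,
        1.18142919e+00, -1.78514483e-01]), 'joint_velocities': array([-2.74966436e-05, -3.07998822e-03, -7.04327858e-04, -1.94553179e-03,
        3.25670893e-04, -5.75595884e-05]), 'joint_torque': array([-1.03836705e-04, -4.40988278e+01, -1.77150625e+01,  6.35474827e-02,
        5.33472793e-02, -4.40249812e-05]), 'position': array([ 0.2477455 , -0.57308325,  0.22168153]), 'tool_rot': array([ 9.79285144e-01,  2.02483697e-01, -8.51715000e-06, -9.79098450e-04]), 'ft_force': array([ 0.42915434, -0.12923378, -0.11707109]), 'moment': array([ 0.00835208, -0.01252822, -0.04241703]), 'grip_width': 0.08724226716541604}
```

View pics/top0.png

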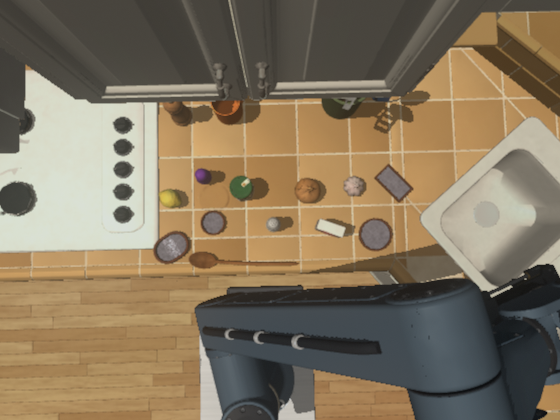

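View pics/side0.png

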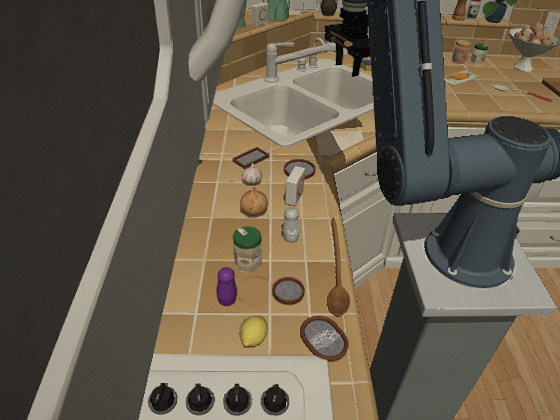

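The top view shows the lemon at (170,198), oval holder (172,247), small round (213,222), jar (241,187), shaker (275,223), onion (307,189), garlic (353,186), clock (331,228), large round (375,234) and rect holder (394,183). The purple look-alike is at (203,176). The side view agrees with this.

```bash
cat > meas.py <<'E'
from h import *
for n in("top","side"):
    f=np.load(f"{n}0.npz");m={k:f[k] for k in f};p,d=f["p"],f["d"]
    C=cloud(m,d);z=C[...,2]
    ok=(d>0)&(C[...,0]>.28)&(C[...,0]<.62)&(C[...,1]>-.33)&(C[...,1]<.36)
    print(n,"cam",np.round(-m["R"].T@m["t"],3),"table z",np.round(np.median(z[ok&(abs(z)<.02)]),4))
    k,lab,st,ce=cv2.connectedComponentsWithStats((ok&(z>.02)&(z<.15)).astype(np.uint8))
    for i in range(1,k):
        if st[i,4]<40: continue
        P=C[lab==i]; zt=np.percentile(P[:,2],97); T=P[P[:,2]>zt-.012]
        r=cv2.minAreaRect((T[:,:2]*1000).astype(np.float32))
        print(" obj",ce[i].round(),st[i,4],"ztop %.3f"%zt,"mean top",T[:,:2].mean(0).round(4),"all",P[:,:2].min(0).round(3),P[:,:2].max(0).round(3),"rect",np.round(r[0],1),np.round(r[1],1),round(r[2],1))
    # holders: dark, low-saturation-or-dark-wood
    g=p.max(2)
    hs=cv2.cvtColor(p,cv2.COLOR_BGR2HSV)
    mask=(ok&(z<.02)&(g<150)&(z>-.01)).astype(np.uint8)
    mask=cv2.morphologyEx(mask,cv2.MORPH_OPEN,np.ones((3,3)))
    k,lab,st,ce=cv2.connectedComponentsWithStats(mask)
    for i in range(1,k):
        if st[i,4]<150: continue
        c=max(cv2.findContours((lab==i).astype(np.uint8),0,1)[0],key=cv2.contourArea)
        W=onplane(m,cv2.convexHull(c),.010)[:,:2]*1000
        e=cv2.fitEllipse(W.astype(np.float32)); r=cv2.minAreaRect(W.astype(np.float32))
        print(" hold",ce[i].round(),st[i,4],"ell",np.round(e[0],1),np.round(e[1],1),round(e[2],1),"rect",np.round(r[0],1),np.round(r[1],1),round(r[2],1))
E
python3 meas.py
```

```text
top cam [ 0.38  -0.072  1.253] table z 0.0017
 obj [126. 169.] 83 ztop 0.048 mean top [0.5949 0.3549] all [0.573 0.342] [0.612 0.36 ] rect [594.4 354.8] [26.   9.6] 2.8
 obj [203. 176.] 209 ztop 0.092 mean top [0.5646 0.1322] all [0.546 0.113] [0.584 0.151] rect [565.  132.9] [32.3 30.3] 87.7
 obj [242. 188.] 472 ztop 0.089 mean top [0.5275 0.0257] all [ 0.496 -0.006] [0.558 0.058] rect [527.3  26. ] [59.5 61.9] 89.2
 obj [354. 186.] 313 ztop 0.054 mean top [ 0.5283 -0.286 ] all [ 0.502 -0.313] [ 0.558 -0.259] rect [ 528.1 -286.7] [36.4 34. ] 89.2
 obj [308. 191.] 526 ztop 0.068 mean top [ 0.5189 -0.1565] all [ 0.485 -0.191] [ 0.554 -0.121] rect [ 520.  -157.2] [46.8 50.8] 43.7
 obj [126. 191.] 79 ztop 0.049 mean top [0.5309 0.3545] all [0.51  0.342] [0.553 0.36 ] rect [532.1 354.1] [10.4 25.3] 85.1
 obj [170. 199.] 340 ztop 0.054 mean top [0.5068 0.2269] all [0.481 0.199] [0.534 0.262] rect [507.4 227.5] [49.2 42.5] 77.2
 obj [126. 214.] 86 ztop 0.048 mean top [0.4674 0.3553] all [0.445 0.343] [0.488 0.36 ] rect [465.7 354.5] [24.9  9.7] 1.3
 obj [273. 225.] 189 ztop 0.092 mean top 
[... 2376 characters left out ...]
469.1 356.1] [27.1  7.6] 0.5
 hold [332. 185.] 198 ell [ 307.9 -256.2] [ 31.3 151.6] 3.0 rect [ 304.5 -250.6] [ 27.9 131.5] 6.0
 hold [240. 222.] 429 ell [555.3 -97.8] [ 40.3 192.3] 91.4 rect [550.  -96.7] [134.2  37.8] 0.5
 hold [337. 282.] 941 ell [329.6  39.8] [ 68.7 306. ] 176.8 rect [320.   37.4] [304.7  46.5] 82.6
 hold [237. 266.] 451 ell [548.3  53.7] [ 54.6 159.9] 91.4 rect [549.7  52.3] [136.2  36.5] 0.8
 hold [320. 268.] 312 ell [364.8  56.1] [53.8 65.3] 91.0 rect [363.   57.9] [58.3 45.4] 0.5
 hold [288. 291.] 760 ell [438.6 118.4] [72.4 78.6] 177.2 rect [438.  118.3] [69.  74.4] 0.1
 hold [324. 338.] 1399 ell [371.9 235.1] [ 85.5 110.7] 28.5 rect [372.2 235.3] [ 82.2 109.1] 31.3
```

```bash
cat > felt.py <<'E'
from h import *
def felt(n,f,seeds):
    m={k:f[k] for k in f};p=f["p"]
    hs=cv2.cvtColor(p,cv2.COLOR_BGR2HSV)
    for nm,(u,v) in seeds.items():
        ref=np.median(hs[v-2:v+3,u-2:u+3].reshape(-1,3),0)
        g=((hs[...,1]<ref[1]+35)&(abs(hs[...,2]-ref[2])<45)).astype(np.uint8)
        g=cv2.morphologyEx(cv2.morphologyEx(g,cv2.MORPH_CLOSE,np.ones((3,3))),cv2.MORPH_OPEN,np.ones((3,3)))
        k,lab,st,ce=cv2.connectedComponentsWithStats(g); i=lab[v,u]
        c=max(cv2.findContours((lab==i).astype(np.uint8),0,1)[0],key=cv2.contourArea)
        W=(onplane(m,cv2.convexHull(c),.006)[:,:2]*1000).astype(np.float32)
        e=cv2.fitEllipse(W);r=cv2.minAreaRect(W)
        print(n,nm,ref,st[i,4],"ell",np.round(e[0],1),np.round(e[1],1),round(e[2],1),"rect",np.round(r[0],1),np.round(r[1],1),round(r[2],1))
if __name__=="__main__":
    felt("top",np.load("top0.npz"),dict(oval=(172,247),small=(213,222),large=(375,234),rect=(394,183)))
    felt("side",np.load("side0.npz"),dict(oval=(324,338),small=(289,291),large=(298,169),rect=(250,157)))
    for n,(x0,x1,y0,y1) in dict(top=(140,430,160,275),side=(200,360,130,370)).items():
        p=np.load(n+"0.npz")["p"][y0:y1,x0:x1]
        s=min(780/p.shape[1],580/p.shape[0]); cv2.imwrite(f"pics/{n}crop.png",cv2.resize(p,None,fx=s,fy=s,interpolation=2))
E
python3 felt.py
```

```text
top oval [168.  11. 160.] 508 ell [372.1 233.2] [61.9 82.4] 34.2 rect [372.4 233.1] [60.1 81.3] 29.6
top small [  5.  22. 126.] 319 ell [438.6 115.8] [55.1 58.2] 92.2 rect [438.4 115.7] [54.2 54.2] 88.5
top large [  3.  19. 124.] 649 ell [ 393.1 -346.7] [80.5 81.8] 100.6 rect [ 392.8 -346.1] [80.2 79.3] 43.1
top rect [  5.  22. 125.] 494 ell [ 538.  -406.5] [ 54.1 124.5] 134.0 rect [ 540.1 -406.2] [89.3 45.4] 42.9
side oval [  9.  14. 142.] 954 ell [371.2 232.8] [63.6 86.7] 34.1 rect [371.6 233.4] [59.1 85.4] 36.5
side small [  8.  16. 116.] 408 ell [438.  114.4] [52.5 57.3] 92.8 rect [437.9 114.2] [56.4 49.9] 0.4
side large [ 22.  34. 189.] 380 ell [ 409.2 -269.8] [ 51.9 188.5] 170.7 rect [ 416.1 -271.1] [181.8  40.6] 78.2
side rect [ 10.  17. 113.] 184 ell [ 538.6 -406.5] [50.8 86.1] 132.1 rect [ 537.7 -405.3] [83.9 43.5] 44.7
```

View pics/topcrop.png

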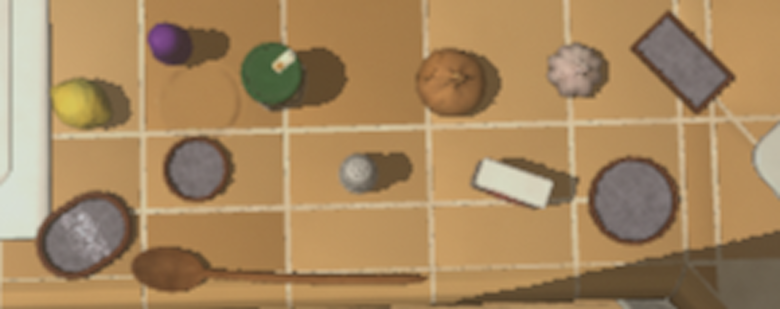

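The crop shows the felt of all four holders clearly, and both cameras give the same centres. I'll start with the clock, since it stands beside the large holder.

```bash
cat > plan.py <<'E'
import sys,numpy as np,json
from scipy.spatial.transform import Rotation as Ro
from rig import robot
# usage: plan.py n x y z psi_deg  [more quads]; rows from measured pose (tool down, tool x at yaw psi)
a=[float(v) for v in sys.argv[1:]]
o=robot.get_obs();P=np.array(o["position"]);R=Ro.from_quat(o["tool_rot"])
print("t %.2f"%o["time"],"pos",P.round(4),"psi %.1f"%np.degrees(np.arctan2(*R.as_matrix()[[1,0],0])),"z",R.as_matrix()[:,2].round(3),"w %.4f"%o["grip_width"],"F",np.round(o["ft_force"],1))
while a:
    n,x,y,z,psi=a[:5];a=a[5:];n=int(n)
    T=np.array([x,y,z]);p=np.radians(psi)
    M=Ro.from_matrix(np.array([[np.cos(p),np.sin(p),0],[np.sin(p),-np.cos(p),0],[0,0,-1]]))
    for i in range(n):
        s=R.inv().apply((T-P)/(n-i)); s=s.round(4 if n<2 else 3)
        w=np.degrees((R.inv()*M).as_rotvec())/(n-i); w=w.round(1)
        print([*map(float,s),*map(float,w)])
        P=P+R.apply(s);R=R*Ro.from_rotvec(np.radians(w))
E
python3 plan.py 8 .413 -.2115 .17 69
```

```text
t 0.10 pos [ 0.2477 -0.5731  0.2217] psi 23.4 z [-0.     0.002 -1.   ] w 0.0872 F [ 0.4 -0.1 -0.1]
[0.037, -0.033, 0.007, -0.0, -0.0, -5.7]
[0.04, -0.03, 0.006, -0.0, -0.0, -5.7]
[0.043, -0.025, 0.007, -0.0, -0.0, -5.7]
[0.045, -0.021, 0.006, -0.0, -0.0, -5.7]
[0.047, -0.016, 0.007, -0.0, -0.0, -5.7]
[0.048, -0.012, 0.006, -0.0, -0.0, -5.7]
[0.049, -0.007, 0.007, -0.0, -0.0, -5.7]
[0.05, -0.002, 0.006, -0.1, -0.1, -5.7]
```

Request:
drive_tool:
  series:
    - [0.037,-0.033,0.007,0,0,-5.7,1]
    - [0.04,-0.03,0.006,0,0,-5.7,1]
    - [0.043,-0.025,0.007,0,0,-5.7,1]
    - [0.045,-0.021,0.006,0,0,-5.7,1]
    - [0.047,-0.016,0.007,0,0,-5.7,1]

```text
time: 0.72
position: [0.3522, -0.3463, 0.1892]
tool_rot: [0.899, 0.439, 0.0, -0.0]
ft_force: [0.5, -0.0, -0.4]
grip_width: 0.0868
```

Request:
drive_tool:
  series:
    - [0.048,-0.012,0.006,0,0,-5.7,1]
    - [0.049,-0.007,0.007,0,0,-5.7,1]
    - [0.05,-0.002,0.006,0,0,-5.7,1]
    - [0,0,0,0,0,0,1]
    - [0,0,0,0,0,0,1]

```text
time: 1.35
position: [0.4134, -0.2124, 0.1706]
tool_rot: [0.824, 0.566, -0.0, 0.0]
ft_force: [0.2, 0.7, 0.9]
grip_width: 0.0872
```

```bash
cat > wl.py <<'E'
import sys
from h import *
n=sys.argv[1]
m=robot.camera_model("wrist");p,d=robot.camera("wrist")
cv2.imwrite(f"pics/{n}.png",p);np.savez(n+".npz",p=p,d=d,**m)
C=cloud(m,d);z=C[...,2]
print("cam",np.round(-np.array(m["R"]).T@m["t"],3))
zs=[float(v) for v in sys.argv[2:4]] or [.02,.12]
k,lab,st,ce=cv2.connectedComponentsWithStats(((d>0)&(z>zs[0])&(z<zs[1])&(C[...,0]<.65)).astype(np.uint8))
for i in range(1,k):
    if st[i,4]<300: continue
    P=C[lab==i]; zt=np.percentile(P[:,2],95); T=P[(P[:,2]>zt-.01)]
    r=cv2.minAreaRect((T[:,:2]*1000).astype(np.float32))
    print(" obj",ce[i].round(),st[i,:5],"ztop %.3f"%zt,"rect",np.round(r[0],1),np.round(r[1],1),round(r[2],1))
E
python3 wl.py w1; python3 plan.py
```

```text
cam [ 0.443 -0.135  0.334]
 obj [234.  26.] [ 206    0   55   58 2470] ztop 0.090 rect [427.3 -62.7] [23.3 32. ] 67.8
 obj [369.  97.] [ 330   56   78   83 5024] ztop 0.066 rect [ 521.4 -156.2] [43.2 43.9] 21.7
 obj [283. 200.] [ 265  155   36   91 3039] ztop 0.084 rect [ 412.4 -212.7] [74.6 29.9] 68.8
 obj [410. 214.] [ 382  187   56   53 2161] ztop 0.052 rect [ 529.2 -286.1] [34.7 34.7] 77.4
t 1.40 pos [ 0.4133 -0.213   0.1707] psi 68.9 z [ 0.    -0.001 -1.   ] w 0.0866 F [-0.6 -1.4  1.3]
```

View pics/w1.png

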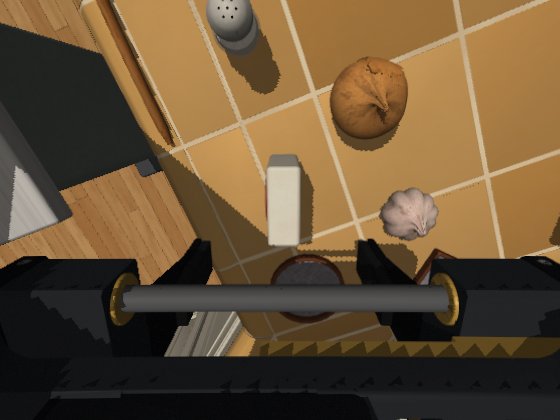

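The wrist view shows the clock at (283,200), squared to the jaws, with the onion and garlic well clear. The depth gives (0.412, -0.213), which matches the top camera.

Request:
drive_tool:
  series:
    - [0,0,0.05,0,0,0,1]
    - [0,0,0.05,0,0,0,0.8]
    - [0,0,0.04,0,0,0,0.7]
    - [0,0,0,0,0,0,0.5]
    - [0,0,0,0,0,0,0.2]
  squeeze: 15

```text
time: 2.02
position: [0.4135, -0.2134, 0.0314]
tool_rot: [0.825, 0.565, 0.0, 0.001]
ft_force: [-0.8, 0.0, 0.4]
grip_width: 0.0553
```

Request:
drive_tool:
  series:
    - [0,0,0,0,0,0,0.2]
    - [0,0,0,0,0,0,0.2]
    - [0,0,0,0,0,0,0.2]
    - [0,0,0,0,0,0,0.2]
    - [0,0,-0.02,0,0,0,0.2]

```text
time: 2.65
position: [0.4124, -0.2114, 0.0503]
tool_rot: [0.824, 0.566, -0.0, -0.001]
ft_force: [0.8, -0.1, -2.2]
grip_width: 0.0301
```

```bash
python3 plan.py 2 .413 -.214 .15 68.9 4 .539 -.406 .15 43.5
```

```text
t 2.65 pos [ 0.4124 -0.2114  0.0503] psi 69.0 z [-0.002  0.002 -1.   ] w 0.0301 F [ 0.8 -0.1 -2.2]
[-0.001, 0.001, -0.05, -0.1, -0.0, 0.0]
[-0.001, 0.0, -0.05, -0.0, -0.0, 0.1]
[-0.033, 0.047, 0.0, -0.0, -0.0, 6.3]
[-0.028, 0.05, 0.0, -0.0, -0.0, 6.4]
[-0.023, 0.053, 0.0, -0.0, -0.0, 6.3]
[-0.016, 0.055, 0.0, -0.0, -0.0, 6.4]
```

Request:
drive_tool:
  series:
    - [0,0,-0.05,0,0,0,0.2]
    - [0,0,-0.05,0,0,0,0.2]
    - [-0.033,0.047,0,0,0,6.3,0.2]
    - [-0.028,0.05,0,0,0,6.4,0.2]
    - [-0.023,0.053,0,0,0,6.3,0.2]

```text
time: 3.28
position: [0.5086, -0.3567, 0.1508]
tool_rot: [0.907, 0.421, -0.0, -0.0]
ft_force: [0.9, -0.3, -3.0]
grip_width: 0.0299
```

Request:
drive_tool:
  series:
    - [-0.016,0.055,0,0,0,6.4,0.2]
    - [0,0,0,0,0,0,0.2]
    - [0,0,0,0,0,0,0.2]

```text
time: 3.65
position: [0.5386, -0.4023, 0.1493]
tool_rot: [0.929, 0.371, -0.001, -0.002]
ft_force: [-1.0, 0.7, -3.3]
grip_width: 0.0301
```

```bash
python3 wl.py w2; python3 plan.py 1 .539 -.406 .15 43.5
```

```text
cam [ 0.6   -0.346  0.313]
 obj [52. 27.] [   0    0  101   63 5181] ztop 0.064 rect [ 513.3 -168. ] [25.6 47.6] 48.3
 obj [188. 118.] [ 157   86   63   65 3159] ztop 0.051 rect [ 530.5 -286.9] [37.7 38. ] 83.2
t 3.70 pos [ 0.5385 -0.4018  0.1495] psi 43.6 z [-0.003  0.003 -1.   ] w 0.0302 F [-1.1  0.3 -3.2]
[-0.0025, 0.0034, -0.0005, -0.2, -0.0, 0.1]
```

View pics/w2.png

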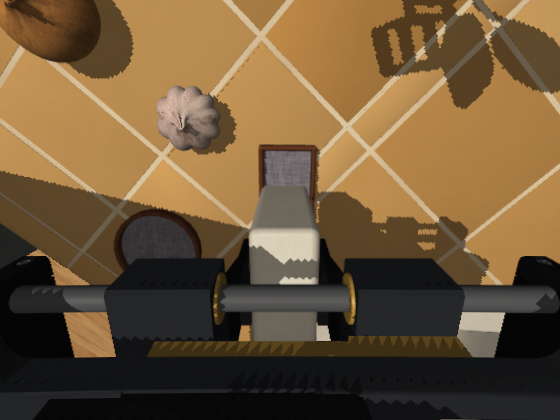

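The wrist view shows the far rim of the rect holder from (259,147) to (317,147), square in the picture, with the clock held upright in front of it.

```bash
python3 - <<'E'
from h import *
f=np.load("w2.npz");m={k:f[k] for k in f}
W=onplane(m,[(259,147),(317,147),(259,183),(317,183)],.012)[:,:2]
print(W.round(4)); c=W[:2].mean(0);e=W[1]-W[0];print(np.degrees(np.arctan2(e[1],e[0])),np.linalg.norm(e))
for a in(43,44,):
  l=np.array([np.cos(np.radians(a)),np.sin(np.radians(a))]);print((c-.0505*l).round(4))
E
python3 plan.py 1 .539 -.406 .15 43.5
```

```text
[[ 0.5552 -0.3523]
 [ 0.5948 -0.394 ]
 [ 0.528  -0.3769]
 [ 0.5692 -0.4201]]
-46.38626045186974 0.057466915481680286
[ 0.5381 -0.4076]
[ 0.5387 -0.4082]
t 3.70 pos [ 0.5385 -0.4018  0.1495] psi 43.6 z [-0.003  0.003 -1.   ] w 0.0302 F [-1.1  0.3 -3.2]
[-0.0025, 0.0034, -0.0005, -0.2, -0.0, 0.1]
```

Request:
drive_tool:
  series:
    - [-0.0035,0.004,0.04,0,0,0,0.2]
    - [0,0,0.035,0,0,0,0.2]
    - [0,0,0.02,0,0,0,0.2]
    - [0,0,0,0,0,0,0.2]
    - [0,0,0,0,0,0,0.2]

```text
time: 4.32
position: [0.5409, -0.4095, 0.057]
tool_rot: [0.929, 0.371, 0.0, 0.001]
ft_force: [0.4, -0.2, -3.2]
grip_width: 0.0303
```

```bash
python3 plan.py 1 .5387 -.4068 .036 43.6
```

```text
t 4.33 pos [ 0.5409 -0.4095  0.057 ] psi 43.6 z [ 0.002 -0.002 -1.   ] w 0.0303 F [ 0.4 -0.2 -3.2]
[0.0003, -0.0035, 0.021, 0.1, -0.0, -0.0]
```

Request:
drive_tool:
  series:
    - [0,-0.002,0.01,0,0,0,0.2]
    - [0,0,0.006,0,0,0,0.2]
    - [0,0,0,0,0,0,0.2]
    - [0,0,0,0,0,0,0.2]

```text
time: 4.82
position: [0.5388, -0.4078, 0.0396]
tool_rot: [0.929, 0.371, 0.0, 0.0]
ft_force: [-0.4, 0.3, -2.6]
grip_width: 0.0299
```

```bash
python3 plan.py 1 .5387 -.4068 .036 43.6; python3 plan.py
```

```text
t 4.83 pos [ 0.5388 -0.4078  0.0396] psi 43.6 z [ 0. -0. -1.] w 0.0299 F [-0.4  0.3 -2.6]
[0.0006, -0.0007, 0.0036, 0.0, -0.0, -0.0]
t 4.83 pos [ 0.5388 -0.4078  0.0396] psi 43.6 z [ 0. -0. -1.] w 0.0299 F [-0.4  0.3 -2.6]
```

Good position. Lower the last few mm and release.

Request:
drive_tool:
  series:
    - [0,0,0.003,0,0,0,0.2]
    - [0,0,0.002,0,0,0,0.2]
    - [0,0,0,0,0,0,0.2]

```text
time: 5.2
position: [0.5389, -0.4078, 0.0357]
tool_rot: [0.929, 0.371, 0.0, 0.0]
ft_force: [-1.1, 1.2, 5.0]
grip_width: 0.0299
```

Request:
drive_tool:
  series:
    - [0,0,0,0,0,0,0.45]
    - [0,0,0,0,0,0,0.6]
    - [0,0,-0.04,0,0,0,0.6]
    - [0,0,-0.05,0,0,0,0.6]
    - [0,0,-0.05,0,0,0,0.8]

```text
time: 5.82
position: [0.5386, -0.4075, 0.1755]
tool_rot: [0.929, 0.371, -0.0, -0.0]
ft_force: [0.3, -0.4, -0.3]
grip_width: 0.056
```

```bash
python3 wl.py w3;  python3 plan.py 3 .49 -.15 .19 120 7 .428 -.059 .17 110; python3 plan.py 10 .428 -.059 .17 65
```

```text
cam [ 0.599 -0.351  0.339]
 obj [65. 27.] [  11    0  100   63 4870] ztop 0.066 rect [ 514.2 -163.2] [27.  45.7] 44.6
 obj [191. 113.] [ 163   84   58   60 2684] ztop 0.051 rect [ 530.5 -287.5] [37.6 40.1] 50.7
 obj [284. 200.] [ 266  155   36   91 3040] ztop 0.088 rect [ 538.4 -408.4] [74.9 30.1] 43.4
t 5.88 pos [ 0.5419 -0.4106  0.1838] psi 43.6 z [ 0.009 -0.01  -1.   ] w 0.0597 F [-0.2 -1.2  3.4]
[0.047, -0.075, -0.003, 0.2, 0.2, -25.5]
[0.075, -0.047, -0.003, 0.2, 0.2, -25.5]
[0.088, -0.01, -0.002, 0.3, 0.1, -25.4]
[0.016, -0.001, 0.003, -0.0, 0.0, 1.4]
[0.016, -0.002, 0.003, -0.0, 0.0, 1.4]
[0.015, -0.002, 0.003, -0.0, 0.0, 1.4]
[0.016, -0.002, 0.003, -0.0, 0.0, 1.4]
[0.015, -0.003, 0.003, -0.0, 0.0, 1.5]
[0.015, -0.003, 0.002, -0.0, 0.0, 1.4]
[0.016, -0.003, 0.003, -0.0, 0.0, 1.5]
t 5.88 pos [ 0.5419 -0.4106  0.1838] psi 43.6 z [ 0.009 -0.01  -1.   ] w 0.0597 F [-0.2 -1.2  3.4]
[0.016, -0.033, 0.001, 0.1, 0.0, -2.1]
[0.017, -0.033, 0.001, 0.1, 0.0, -2.1]
[0.018, -0.032, 0.001, 0.1, 0.0, -2.2]
[0.02, -0.031, 0.001, 0.1, 0.0, -2.1]
[0.021, -0.031, 0.001, 0.1, 0.0, -2.2]
[0.022, -0.03, 0.001, 0.0, 0.0, -2.1]
[0.023, -0.029, 0.001, 0.1, 0.0, -2.2]
[0.024, -0.028, 0.001, 0.0, 0.0, -2.1]
[0.025, -0.027, 0.002, 0.1, 0.1, -2.2]
[0.026, -0.026, 0.002, 0.0, 0.0, -2.1]
```

View pics/w3.png

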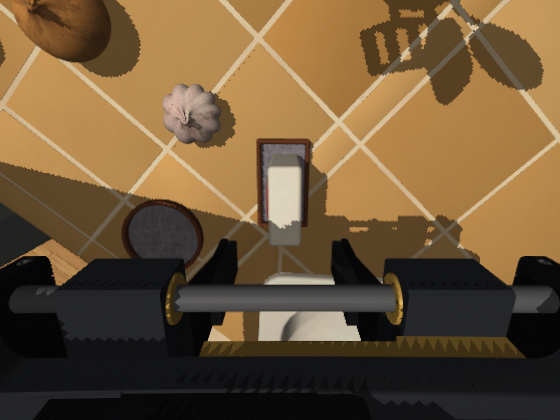

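The clock sits in the rect holder at (284,200), about 2 mm off centre. Next the shaker.

```bash
python3 plan.py 8 .428 -.060 .17 85
```

```text
t 5.88 pos [ 0.5419 -0.4106  0.1838] psi 43.6 z [ 0.009 -0.01  -1.   ] w 0.0597 F [-0.2 -1.2  3.4]
[0.02, -0.042, 0.001, 0.1, 0.0, -5.2]
[0.024, -0.04, 0.001, 0.1, 0.0, -5.2]
[0.027, -0.037, 0.001, 0.1, 0.0, -5.2]
[0.03, -0.035, 0.002, 0.1, 0.1, -5.2]
[0.033, -0.032, 0.002, 0.1, 0.0, -5.2]
[0.036, -0.028, 0.001, 0.1, 0.0, -5.1]
[0.039, -0.025, 0.002, 0.0, 0.1, -5.2]
[0.04, -0.022, 0.001, 0.1, 0.0, -5.1]
```

Request:
drive_tool:
  series:
    - [0.02,-0.042,0.001,0,0,-5.2,1]
    - [0.024,-0.04,0.001,0,0,-5.2,1]
    - [0.027,-0.037,0.001,0,0,-5.2,1]
    - [0.03,-0.035,0.002,0,0,-5.2,1]
    - [0.033,-0.032,0.002,0,0,-5.2,1]

```text
time: 6.5
position: [0.4663, -0.1869, 0.1675]
tool_rot: [0.821, 0.572, 0.0, 0.0]
ft_force: [-0.5, -0.4, -0.4]
grip_width: 0.0867
```

Request:
drive_tool:
  series:
    - [0.036,-0.028,0.001,0,0,-5.1,1]
    - [0.039,-0.025,0.002,0,0,-5.2,1]
    - [0.04,-0.022,0.001,0,0,-5.1,1]
    - [0,0,0,0,0,0,1]
    - [0,0,0,0,0,0,1]

```text
time: 7.12
position: [0.4257, -0.0577, 0.1638]
tool_rot: [0.737, 0.675, 0.0, 0.001]
ft_force: [-0.7, -0.6, 0.4]
grip_width: 0.0869
```

```bash
python3 wl.py w4;  python3 plan.py 1 .428 -.059 .17 85
```

```text
cam [0.433 0.025 0.327]
 obj [403.  92.] [ 350   49  102   88 6767] ztop 0.087 rect [528.1  26.6] [61.9 62.2] 52.7
 obj [286. 198.] [ 264  170   44   57 1915] ztop 0.090 rect [428.9 -57.2] [32.1 32.1] 84.9
 obj [396. 255.] [375 238  37  40 610] ztop 0.055 rect [ 541.  -137.5] [11.6 44.2] 42.5
 obj [352. 268.] [344 245  19  40 451] ztop 0.051 rect [ 492.8 -147.9] [10.9 29.5] 1.1
t 7.17 pos [ 0.4259 -0.0581  0.1638] psi 84.9 z [ 0.002 -0.001 -1.   ] w 0.0869 F [0.6 0.1 0.9]
[-0.0007, 0.0021, -0.0062, 0.1, 0.1, -0.1]
```

Request:
drive_tool:
  series:
    - [0.001,0.0025,0.05,0,0,0,1]
    - [0,0,0.05,0,0,0,0.9]
    - [0,0,0.036,0,0,0,0.8]
    - [0,0,0,0,0,0,0.6]
    - [0,0,0,0,0,0,0.4]

```text
time: 7.8
position: [0.4281, -0.0573, 0.0281]
tool_rot: [0.738, 0.675, 0.0, 0.001]
ft_force: [0.1, -0.2, 0.7]
grip_width: 0.0573
```

Request:
drive_tool:
  series:
    - [0,0,0,0,0,0,0.3]
    - [0,0,0,0,0,0,0.3]
    - [0,0,0,0,0,0,0.3]

```text
time: 8.18
position: [0.4282, -0.0568, 0.0288]
tool_rot: [0.737, 0.675, 0.001, 0.002]
ft_force: [-0.7, -0.9, 7.6]
grip_width: 0.0409
```

```bash
python3 plan.py 2 .4285 -.0575 .14 85 4 .438 .115 .14 85
```

```text
t 8.18 pos [ 0.4282 -0.0568  0.0288] psi 85.0 z [ 0.003 -0.001 -1.   ] w 0.0409 F [-0.7 -0.9  7.6]
[-0.0, 0.0, -0.056, 0.1, 0.0, -0.0]
[-0.001, 0.001, -0.055, 0.1, 0.1, -0.0]
[0.043, -0.001, -0.0, -0.0, -0.0, -0.0]
[0.043, -0.002, -0.0, -0.0, -0.0, -0.0]
[0.043, -0.001, -0.0, -0.0, -0.0, -0.0]
[0.044, -0.002, -0.0, -0.0, -0.0, -0.0]
```

Request:
drive_tool:
  series:
    - [0,0,-0.056,0,0,0,0.3]
    - [0,0,-0.055,0,0,0,0.3]
    - [0.043,-0.001,0,0,0,0,0.3]
    - [0.043,-0.002,0,0,0,0,0.3]
    - [0.043,-0.001,0,0,0,0,0.3]

```text
time: 8.8
position: [0.4342, 0.0738, 0.1392]
tool_rot: [0.738, 0.675, 0.0, 0.0]
ft_force: [0.8, 0.8, -0.9]
grip_width: 0.0412
```

Request:
drive_tool:
  series:
    - [0.044,-0.002,0,0,0,0,0.3]
    - [0,0,0.03,0,0,0,0.3]
    - [0,0,0,0,0,0,0.3]
    - [0,0,0,0,0,0,0.3]

```text
time: 9.3
position: [0.4364, 0.1163, 0.1091]
tool_rot: [0.738, 0.675, 0.0, 0.0]
ft_force: [0.9, 0.1, -1.1]
grip_width: 0.0414
```

```bash
python3 wl.py w5;  python3 plan.py 1 .4383 .115 .033 85
```

```text
cam [0.444 0.199 0.272]
 obj [369.  52.] [ 331    1   77  102 5595] ztop 0.052 rect [508.  229.4] [48.3 42.6] 77.1
 obj [458. 182.] [ 412  148   94   69 4414] ztop 0.090 rect [564.7 134.8] [32.8 30.7] 50.3
 obj [281. 229.] [ 231  210  106   51 1430] ztop 0.119 rect [436.9 128.3] [19.4 58.6] 89.3
t 9.35 pos [0.4368 0.1161 0.1093] psi 84.9 z [ 0.001 -0.    -1.   ] w 0.0414 F [-0.5 -0.2 -1.4]
[-0.001, 0.0015, 0.0763, 0.1, -0.0, -0.1]
```

View pics/w5.png

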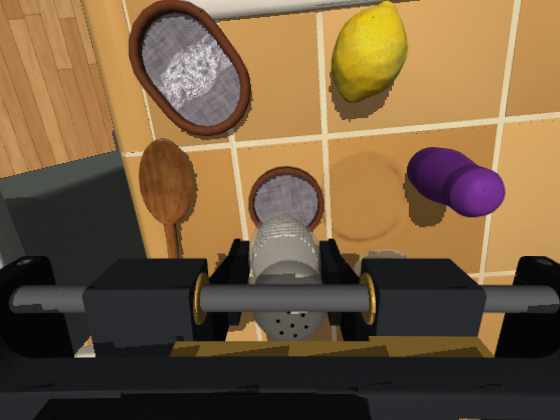

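The wrist view shows the shaker held upright above the small holder (far rim at (287,167)). The oval is at (189,68), with pale specks on its felt, and the lemon is at (369,52).

```bash
python3 - <<'E'
from h import *
f=np.load("w5.npz");m={k:f[k] for k in f};p=f["p"]
hs=cv2.cvtColor(p,cv2.COLOR_BGR2HSV)
W=onplane(m,[(249,202),(325,202),(287,167)],.012)[:,:2]; print("small sides, far pt",W.round(4), "far-35mm:",(W[2]-[0,.035]).round(4))
# oval: rim+felt darker/less saturated than tile
def fit(mask,nm,z,lo):
    k,lab,st,ce=cv2.connectedComponentsWithStats(cv2.morphologyEx(mask.astype(np.uint8),cv2.MORPH_OPEN,np.ones((3,3))))
    i=lo(lab); c=max(cv2.findContours((lab==i).astype(np.uint8),0,1)[0],key=cv2.contourArea)
    h=onplane(m,cv2.convexHull(c),z)[:,:2].astype(np.float32)*1000
    print(nm,st[i],cv2.fitEllipse(h),cv2.minAreaRect(h))
fit(hs[...,1]<60,"felt",.005,lambda l:l[40,180])
fit((hs[...,0]>22)&(hs[...,0]<33)&(hs[...,1]>140),"lemon",.027,lambda l:l[50,369])
E
```

```text
small sides, far pt [[0.4048 0.1208]
 [0.4736 0.1147]
 [0.4419 0.1498]] far-35mm: [0.4419 0.1148]
felt [ 142   13   99  113 7763] ((371.0648498535156, 233.1730499267578), (66.48731231689453, 90.9695816040039), 30.84648895263672) ((370.9178771972656, 233.1096954345703), (62.43180847167969, 89.53572845458984), 30.875043869018555)
lemon [ 332    1   76  101 5520] ((509.1895446777344, 230.8104705810547), (51.78618621826172, 67.85417175292969), 153.13027954101562) ((508.4801025390625, 230.80528259277344), (57.56937789916992, 56.339202880859375), 17.448223114013672)
```

Request:
drive_tool:
  series:
    - [-0.001,0.0015,0.035,0,0,0,0.3]
    - [0,0,0.03,0,0,0,0.3]
    - [0,0,0.008,0,0,0,0.3]
    - [0,0,0,0,0,0,0.3]

```text
time: 9.85
position: [0.4381, 0.1151, 0.0359]
tool_rot: [0.738, 0.675, 0.0, 0.0]
ft_force: [-0.8, -0.1, -0.8]
grip_width: 0.041
```

Request:
drive_tool:
  series:
    - [0,0.001,0.003,0,0,0,0.3]
    - [0,0,0.001,0,0,0,0.3]
    - [0,0,0,0,0,0,0.45]
    - [0,0,0,0,0,0,0.65]
    - [0,0,0,0,0,0,0.65]

```text
time: 10.48
position: [0.4392, 0.1154, 0.032]
tool_rot: [0.737, 0.675, 0.0, 0.0]
ft_force: [0.1, 0.7, -0.3]
grip_width: 0.0526
```

Request:
drive_tool:
  series:
    - [0,0,-0.04,0,0,0,0.65]
    - [0,0,-0.05,0,0,0,0.65]
    - [0,0,-0.05,0,0,0,0.8]
    - [0,0,0,0,0,0,1]
    - [0,0,0,0,0,0,1]

```text
time: 11.1
position: [0.4382, 0.1154, 0.1713]
tool_rot: [0.737, 0.675, -0.0, -0.0]
ft_force: [-0.3, -0.6, 0.3]
grip_width: 0.0784
```

```bash
python3 wl.py w6;  python3 plan.py 5 .508 .230 .17 153 
```

```text
cam [0.445 0.198 0.335]
 obj [349.  64.] [ 320   24   59   79 3405] ztop 0.052 rect [507.5 229.2] [44.5 46.9] 4.0
 obj [418. 165.] [ 386  140   65   52 2386] ztop 0.090 rect [564.9 135.2] [32.5 29.7] 50.4
 obj [286. 198.] [ 264  170   43   56 1868] ztop 0.094 rect [440.7 114.5] [32.3 32.5] 57.4
 obj [391. 255.] [ 353  232   64   53 1208] ztop 0.086 rect [542.8  46.6] [15.2 42.5] 42.3
t 11.15 pos [0.4377 0.1153 0.1706] psi 85.0 z [-0.002 -0.    -1.   ] w 0.0819 F [-0.7  0.5 -0.8]
[0.024, 0.012, 0.0, -0.0, -0.0, -13.6]
[0.021, 0.017, 0.0, -0.0, -0.0, -13.6]
[0.016, 0.022, 0.0, -0.0, -0.0, -13.6]
[0.01, 0.025, 0.0, -0.0, -0.1, -13.6]
[0.004, 0.026, 0.0, -0.1, -0.0, -13.6]
```

View pics/w6.png

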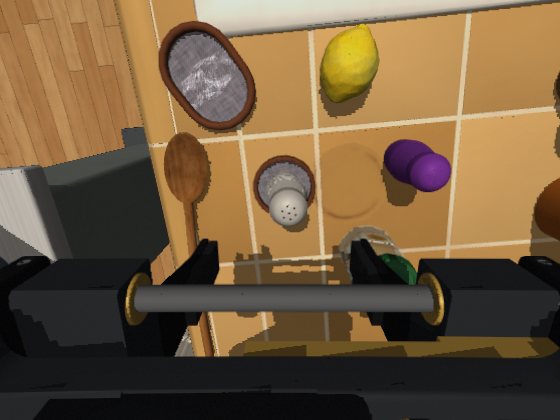

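The shaker stands in the small holder, cap at (288,207). The lemon at (349,64) lies near the hob edge (row ~25), so I'm checking the hob's height and edge before placing the fingers.

```bash
python3 - <<'E'
from h import *
f=np.load("w6.npz");m={k:f[k] for k in f};C=cloud(m,f["d"]);p=f["p"]
for u in(280,300,390,420):
    for v in range(4,44,4): print(u,v,C[v,u].round(3),p[v,u]) 
E
for psi in 63; do python3 plan.py 5 .508 .230 .15 $psi; done
```

```text
280 4 [0.45  0.29  0.009] [205 222 219]
280 8 [0.449 0.287 0.01 ] [202 221 219]
280 12 [0.449 0.284 0.008] [199 217 220]
280 16 [0.449 0.28  0.01 ] [189 209 219]
280 20 [0.448 0.277 0.008] [182 201 211]
280 24 [0.448 0.274 0.007] [175 192 202]
280 28 [0.448 0.271 0.006] [127 139 147]
280 32 [ 0.448  0.269 -0.   ] [39 69 91]
280 36 [0.447 0.265 0.001] [ 83 145 194]
280 40 [ 0.447  0.262 -0.   ] [ 84 146 194]
300 4 [0.468 0.288 0.01 ] [203 222 219]
300 8 [0.468 0.285 0.01 ] [201 219 219]
300 12 [0.468 0.282 0.008] [196 216 220]
300 16 [0.468 0.279 0.009] [187 207 218]
300 20 [0.467 0.276 0.008] [177 195 206]
300 24 [0.467 0.272 0.008] [153 168 177]
300 28 [0.467 0.27  0.004] [ 92 100 106]
300 32 [0.467 0.267 0.001] [ 81 144 193]
300 36 [0.467 0.264 0.001] [ 82 145 193]
300 40 [0.467 0.26  0.002] [ 83 145 193]
390 4 [0.552 0.281 0.009] [193 214 219]
390 8 [0.552 0.277 0.01 ] [186 205 216]
390 12 [0.552 0.274 0.008] [177 194 206]
390 16 [0.553 0.272 0.006] [137 151 159]
390 20 [0.555 0.269 0.001] [46 70 90]
390 24 [0.554 0.266 0.002] [ 97 161 210]
390 28 [0.555 0.262 0.002] [ 97 162 210]
390 32 [0.555 0.259 0.001] [ 97 161 209]
390 36 [0.555 0.256 0.002] [ 96 161 210]
390 40 [0.555 0.252 0.002] [ 96 160 208]
420 4 [0.58  0.278 0.007] [189 209 219]
420 8 [0.579 0.275 0.009] [181 198 209]
420 12 [0.58  0.272 0.008] [147 161 170]
420 16 [ 0.584  0.27  -0.   ] [59 76 89]
420 20 [0.583 0.267 0.001] [ 94 158 204]
420 24 [0.584 0.263 0.001] [ 94 158 204]
420 28 [0.584 0.26  0.001] [ 92 157 206]
420 32 [0.584 0.256 0.001] [ 94 157 204]
420 36 [0.584 0.253 0.001] [ 94 157 204]
420 40 [0.585 0.249 0.   ] [ 93 156 203]
t 11.15 pos [0.4377 0.1153 0.1706] psi 85.0 z [-0.002 -0.    -1.   ] w 0.0819 F [-0.7  0.5 -0.8]
[0.024, 0.012, 0.004, -0.0, 0.0, 4.4]
[0.025, 0.01, 0.004, -0.0, 0.0, 4.4]
[0.026, 0.008, 0.004, -0.0, 0.0, 4.4]
[0.026, 0.006, 0.004, -0.1, 0.0, 4.4]
[0.026, 0.005, 0.004, -0.0, 0.1, 4.4]
```

```bash
python3 - <<'E'
from h import *
for n in("w6","w5"):
    f=np.load(n+".npz");m={k:f[k] for k in f};C=cloud(m,f["d"]);hs=cv2.cvtColor(f["p"],cv2.COLOR_BGR2HSV)
    M=(hs[...,0]>20)&(hs[...,0]<33)&(hs[...,1]>140)&(C[...,2]>.012)&(C[...,1]>.18)
    P=C[M][:,:2]*1000
    r=cv2.fitEllipse(cv2.convexHull(P.astype(np.float32)))
    w,v=np.linalg.eigh(np.cov(P.T));print(n,r,P.mean(0),np.degrees(np.arctan2(v[1,1],v[0,1])),np.sqrt(w)*4)
E
python3 plan.py 4 .508 .230 .12 70
```

```text
w6 ((493.07818603515625, 223.058837890625), (56.10383987426758, 104.48384857177734), 124.27685546875) [505.21660908 229.40923827] 61.467329385861206 [49.18726433 64.27852511]
w5 ((493.19268798828125, 223.18495178222656), (56.33299255371094, 107.19908905029297), 122.44088745117188) [504.22843844 229.19216654] 61.059525103851975 [48.75163918 63.66310669]
t 11.15 pos [0.4377 0.1153 0.1706] psi 85.0 z [-0.002 -0.    -1.   ] w 0.0819 F [-0.7  0.5 -0.8]
[0.03, 0.015, 0.013, -0.0, 0.0, 3.7]
[0.031, 0.013, 0.012, -0.0, 0.0, 3.8]
[0.032, 0.011, 0.013, -0.1, 0.0, 3.7]
[0.032, 0.009, 0.012, -0.0, 0.0, 3.8]
```

Request:
drive_tool:
  series:
    - [0.03,0.015,0.006,0,0,4.2,0.9]
    - [0.031,0.012,0.006,0,0,4.2,0.85]
    - [0.032,0.01,0.006,0,0,4.2,0.83]
    - [0.032,0.008,0.006,0,0,4.2,0.83]
    - [0,0,0,0,0,0,0.83]

```text
time: 11.78
position: [0.5074, 0.2306, 0.1449]
tool_rot: [0.828, 0.561, -0.002, -0.001]
ft_force: [-0.0, -0.5, -0.5]
grip_width: 0.0724
```

Request:
drive_tool:
  series:
    - [0,0,0,0,0,0,0.83]
    - [0,0,0,0,0,0,0.83]

```text
time: 12.02
position: [0.5066, 0.2285, 0.147]
tool_rot: [0.828, 0.56, -0.001, -0.0]
ft_force: [0.1, 0.5, 0.2]
grip_width: 0.0724
```

```bash
python3 wl.py w7;  python3 plan.py 3 .508 .230 .05 68
```

```text
cam [0.538 0.305 0.31 ]
 obj [322.  15.] [ 300    0   46   35 1319] ztop 0.047 rect [592.4 359.9] [17.  31.9] 68.0
 obj [250.  39.] [ 227    9   47   59 1972] ztop 0.048 rect [531.6 366.2] [32.1 30.9] 63.3
 obj [183.  69.] [ 158   43   50   53 1951] ztop 0.048 rect [467.9 366.6] [31.2 32. ] 14.0
 obj [285. 193.] [ 258  157   54   71 2737] ztop 0.052 rect [508.2 230.7] [49.6 41.9] 71.9
 obj [384. 255.] [361 234  45  51 937] ztop 0.085 rect [576.5 143.1] [ 6.5 21.9] 30.8
 obj [265. 326.] [ 246  312   40   29 1067] ztop 0.086 rect [446.3 123.9] [13.3 32.3] 61.4
 obj [360. 333.] [340 321  40  20 550] ztop 0.050 rect [529.6  55.5] [ 6.  28.4] 89.1
t 12.07 pos [0.5069 0.2286 0.1473] psi 68.1 z [-0.001 -0.    -1.   ] w 0.0719 F [ 0.6  0.2 -0.3]
[0.001, 0.0, 0.032, -0.0, 0.0, 0.0]
[0.0, 0.0, 0.033, -0.0, 0.0, 0.1]
[0.001, 0.001, 0.032, -0.1, 0.1, 0.0]
```

View pics/w7.png

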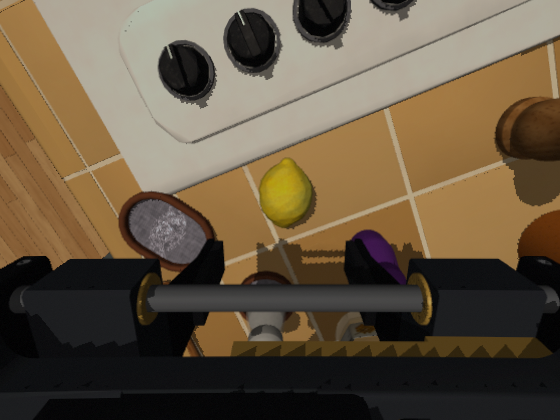

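The view shows the lemon at (285,193), nearly aligned with the jaws and clear of the hob edge.

Request:
drive_tool:
  series:
    - [0.002,0.001,0.05,0,0,0,0.83]
    - [0,0,0.05,0,0,0,0.83]
    - [0,0,0.025,0,0,0,0.83]
    - [0,0,0.008,0,0,0,0.83]
    - [0,0,0,0,0,0,0.83]

```text
time: 12.7
position: [0.5095, 0.2306, 0.0148]
tool_rot: [0.828, 0.56, 0.0, 0.0]
ft_force: [0.2, -0.1, 0.6]
grip_width: 0.0722
```

Request:
drive_tool:
  series:
    - [0,0,0,0,0,0,0.6]
    - [0,0,0,0,0,0,0.4]
    - [0,0,0,0,0,0,0.4]
    - [0,0,0,0,0,0,0.4]
    - [0,0,0,0,0,0,0.4]

```text
time: 13.32
position: [0.5098, 0.2311, 0.0154]
tool_rot: [0.828, 0.56, 0.001, 0.0]
ft_force: [-1.4, -0.4, 5.4]
grip_width: 0.0502
```

```bash
python3 plan.py 2 .508 .229 .095 68 6 .3715 .2335 .095 123
```

```text
t 13.32 pos [0.5098 0.2311 0.0154] psi 68.2 z [ 0.001  0.    -1.   ] w 0.0502 F [-1.4 -0.4  5.4]
[-0.001, -0.0, -0.04, 0.0, -0.0, 0.1]
[-0.002, -0.001, -0.04, 0.1, -0.0, 0.1]
[-0.008, -0.021, 0.0, -0.0, -0.0, -9.2]
[-0.004, -0.022, 0.0, -0.0, -0.0, -9.2]
[-0.001, -0.023, 0.0, 0.0, -0.0, -9.2]
[0.003, -0.023, 0.0, 0.0, -0.0, -9.1]
[0.007, -0.022, 0.0, 0.0, -0.0, -9.2]
[0.01, -0.02, 0.0, 0.0, -0.1, -9.1]
```

Request:
drive_tool:
  series:
    - [0,0,-0.045,0,0,0,0.4]
    - [0,0,-0.045,0,0,0,0.4]
    - [-0.009,-0.021,0,0,0,-9.2,0.4]
    - [-0.005,-0.022,0,0,0,-9.2,0.4]
    - [-0.001,-0.023,0,0,0,-9.2,0.4]

```text
time: 13.95
position: [0.4399, 0.2306, 0.1045]
tool_rot: [0.669, 0.743, -0.0, -0.0]
ft_force: [-0.1, 0.1, -1.3]
grip_width: 0.0502
```

Request:
drive_tool:
  series:
    - [0.003,-0.023,0,0,0,-9.2,0.4]
    - [0.007,-0.022,0,0,0,-9.2,0.4]
    - [0.01,-0.02,0,0,0,-9.2,0.4]
    - [0,0,0,0,0,0,0.4]
    - [0,0,0,0,0,0,0.4]

```text
time: 14.58
position: [0.3738, 0.2337, 0.1047]
tool_rot: [0.475, 0.88, 0.001, 0.001]
ft_force: [-0.1, -0.5, -0.4]
grip_width: 0.0503
```

```bash
python3 wl.py w8;  python3 plan.py 1 .3715 .2335 .1 123
```

```text
cam [0.327 0.303 0.268]
 obj [480. 138.] [ 446  113   72   50 2512] ztop 0.047 rect [467.1 366.7] [31.8 32.1] 56.1
 obj [534. 182.] [ 504  157   56   51 2171] ztop 0.047 rect [528.2 364.4] [26.5 31.6] 48.2
 obj [284. 229.] [221 202 125  56 928] ztop 0.120 rect [362.3 251.2] [68.2 28.8] 29.4
 obj [273. 331.] [252 319  43  22 733] ztop 0.045 rect [430.8 127.9] [38.8 12.3] 32.9
t 14.62 pos [0.3741 0.2337 0.1047] psi 123.2 z [ 0.002  0.001 -1.   ] w 0.0503 F [-0.1 -0.3  0.6]
[0.0012, -0.0023, 0.0047, 0.1, 0.0, 0.2]
```

View pics/w8.png

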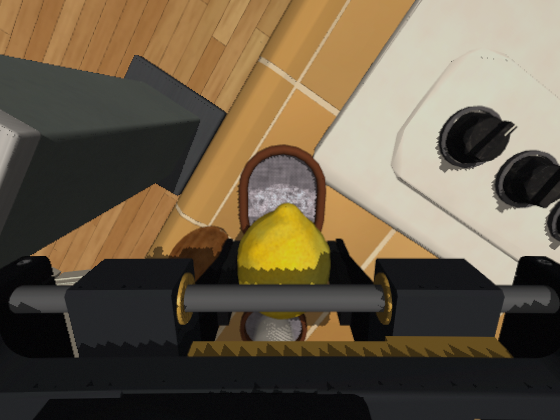

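The lemon's tip is at (288,205), in line with the oval, whose far rim is at (283,148).

```bash
python3 - <<'E'
from h import *
f=np.load("w8.npz");m={k:f[k] for k in f}
W=onplane(m,[(283,148),(240,200),(326,200)],.012)[:,:2]
a=np.radians(121.5);l=np.array([np.cos(a),np.sin(a)])
print(W.round(4),(W[0]-.053*l).round(4)," side mid",W[1:].mean(0).round(4), "lateral of mid rel .3715,.2333:",(W[1:].mean(0)-[.3715,.2333])@[-l[1],l[0]])
E
python3 plan.py 3 .3715 .2335 .035 123
```

```text
[[0.3447 0.2758]
 [0.3378 0.2164]
 [0.4019 0.2583]] [0.3724 0.2306]  side mid [0.3699 0.2373] lateral of mid rel .3715,.2333: -0.0007226301467565076
t 14.62 pos [0.3741 0.2337 0.1047] psi 123.2 z [ 0.002  0.001 -1.   ] w 0.0503 F [-0.1 -0.3  0.6]
[0.0, -0.001, 0.023, 0.0, 0.0, 0.1]
[0.001, -0.001, 0.023, 0.1, 0.0, 0.1]
[0.0, -0.0, 0.024, 0.0, 0.0, 0.0]
```

Request:
drive_tool:
  series:
    - [0,-0.002,0.035,0,0,0,0.4]
    - [0,0,0.03,0,0,0,0.4]
    - [0,0,0.012,0,0,0,0.4]
    - [0,0,0.005,0,0,0,0.4]
    - [0,0,0,0,0,0,0.4]

```text
time: 15.25
position: [0.3712, 0.2324, 0.0227]
tool_rot: [0.475, 0.88, 0.0, 0.0]
ft_force: [0.2, 0.8, -0.5]
grip_width: 0.05
```

```bash
python3 plan.py 1 .3715 .2328 .02 123
```

```text
t 15.25 pos [0.3712 0.2324 0.0227] psi 123.3 z [ 0.001  0.    -1.   ] w 0.0500 F [ 0.2  0.8 -0.5]
[0.0002, 0.0005, 0.0027, 0.0, 0.0, 0.3]
```

Request:
drive_tool:
  series:
    - [0,0,0.003,0,0,0,0.4]
    - [0,0,0,0,0,0,0.6]
    - [0,0,0,0,0,0,0.8]
    - [0,0,0,0,0,0,0.8]
    - [0,0,0,0,0,0,0.8]

```text
time: 15.88
position: [0.3707, 0.2323, 0.0197]
tool_rot: [0.474, 0.88, 0.0, 0.0]
ft_force: [0.9, -0.2, 0.3]
grip_width: 0.068
```

Request:
drive_tool:
  series:
    - [0,0,-0.05,0,0,0,0.8]
    - [0,0,-0.05,0,0,0,0.9]
    - [0,0,-0.05,0,0,0,1]
    - [0,0,0,0,0,0,1]
    - [0,0,0,0,0,0,1]

```text
time: 16.5
position: [0.3701, 0.2321, 0.1693]
tool_rot: [0.474, 0.88, -0.0, -0.0]
ft_force: [0.2, -0.0, -1.0]
grip_width: 0.0869
```

```bash
python3 wl.py w9;  python3 plan.py 8 .528 .027 .18 85
```

```text
cam [0.324 0.301 0.333]
 obj [443. 133.] [ 419  113   51   41 1475] ztop 0.047 rect [467.4 366.9] [32.2 31.4] 56.3
 obj [490. 168.] [ 466  149   52   40 1469] ztop 0.047 rect [530.9 367. ] [30.8 31.5] 55.7
 obj [284. 192.] [ 260  158   50   67 2426] ztop 0.056 rect [370.  230.6] [44.4 46.1] 67.2
 obj [535. 202.] [ 511  182   49   42 1437] ztop 0.047 rect [593.6 365.9] [30.1 32. ] 74.1
 obj [279. 326.] [261 312  36  29 964] ztop 0.093 rect [436.3 120.3] [33.4 19.3] 32.9
 obj [375. 332.] [357 321  37  20 547] ztop 0.047 rect [558.1 147.8] [35.3 11.1] 36.8
t 16.55 pos [0.3696 0.2319 0.1686] psi 123.4 z [-0.002 -0.001 -1.   ] w 0.0865 F [-0.2  0.4  0.2]
[-0.032, 0.002, -0.001, -0.0, 0.0, 4.8]
[-0.032, 0.005, -0.002, -0.0, 0.0, 4.8]
[-0.031, 0.008, -0.001, -0.0, 0.0, 4.8]
[-0.031, 0.01, -0.002, -0.0, 0.0, 4.8]
[-0.03, 0.013, -0.001, -0.0, 0.0, 4.8]
[-0.028, 0.016, -0.002, -0.0, 0.0, 4.8]
[-0.027, 0.018, -0.001, -0.1, 0.0, 4.8]
[-0.026, 0.02, -0.002, -0.0, 0.0, 4.8]
```

View pics/w9.png

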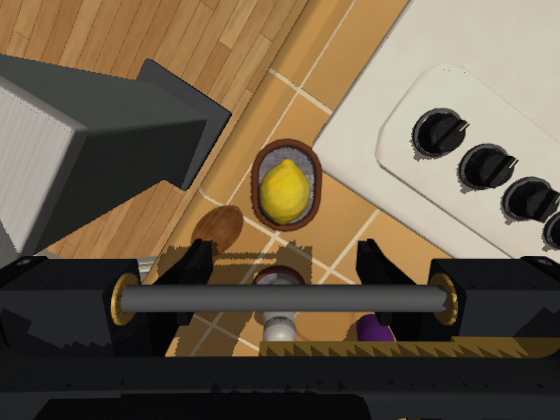

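The lemon lies lengthwise in the oval at (284,192), about 2–3 mm off centre. Now the jar.

```bash
python3 plan.py 8 .528 .027 .17 60
```

```text
t 16.55 pos [0.3696 0.2319 0.1686] psi 123.4 z [-0.002 -0.001 -1.   ] w 0.0865 F [-0.2  0.4  0.2]
[-0.032, 0.002, -0.0, -0.0, 0.0, 7.9]
[-0.032, 0.007, -0.0, -0.0, 0.0, 7.9]
[-0.03, 0.011, -0.0, -0.0, 0.0, 7.9]
[-0.029, 0.015, -0.0, -0.0, 0.0, 7.9]
[-0.026, 0.019, -0.0, -0.0, 0.0, 7.9]
[-0.023, 0.023, -0.001, -0.0, 0.0, 8.0]
[-0.02, 0.026, -0.0, -0.1, 0.0, 7.9]
[-0.016, 0.028, -0.001, -0.0, 0.1, 8.0]
```

Request:
drive_tool:
  series:
    - [-0.032,0.002,0,0,0,7.9,1]
    - [-0.032,0.007,0,0,0,7.9,1]
    - [-0.03,0.011,0,0,0,7.9,1]
    - [-0.029,0.015,0,0,0,7.9,1]
    - [-0.026,0.019,0,0,0,7.9,1]

```text
time: 17.18
position: [0.4682, 0.1031, 0.1674]
tool_rot: [0.746, 0.666, -0.002, -0.002]
ft_force: [0.3, 0.6, -0.0]
grip_width: 0.087
```

Request:
drive_tool:
  series:
    - [-0.023,0.023,0,0,0,8,1]
    - [-0.02,0.026,0,0,0,7.9,1]
    - [-0.016,0.028,0,0,0,8,1]
    - [0,0,0,0,0,0,1]
    - [0,0,0,0,0,0,1]

```text
time: 17.8
position: [0.5278, 0.0281, 0.1678]
tool_rot: [0.866, 0.5, -0.002, -0.002]
ft_force: [-0.9, 0.5, 0.2]
grip_width: 0.0873
```

```bash
python3 wl.py w10 .02 .1;  python3 plan.py 1 .528 .027 .17 60
```

```text
cam [0.57  0.099 0.331]
 obj [262.  72.] [ 237   46   50   53 2061] ztop 0.090 rect [566.  133.3] [31.8 32.3] 78.6
 obj [31. 91.] [   0   58   68   64 3437] ztop 0.056 rect [376.3 225.2] [43.1 37.2] 46.3
 obj [156. 166.] [ 124  141   65   52 2431] ztop 0.094 rect [443.4 113.5] [32.5 29.9] 81.0
 obj [286. 203.] [ 250  161   72   81 4433] ztop 0.086 rect [528.9  27. ] [61.6 62. ] 10.1
 obj [355. 326.] [ 326  312   61   29 1578] ztop 0.062 rect [ 525.9 -145.3] [32.5 53.4] 60.6
t 17.85 pos [0.5279 0.0284 0.1682] psi 60.0 z [-0.004  0.001 -1.   ] w 0.0871 F [-0.4 -0.4 -0.1]
[-0.0012, 0.0008, -0.0018, -0.2, 0.1, 0.0]
```

View pics/w10.png

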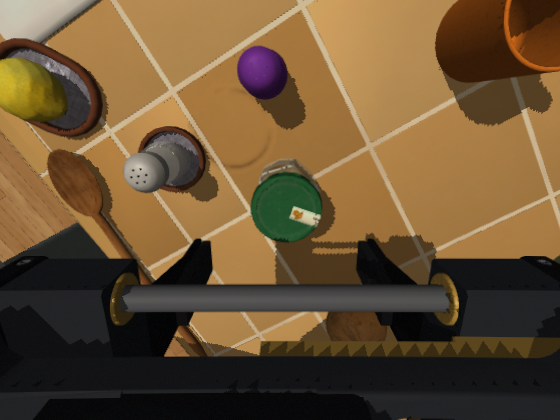

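The view shows the jar lid at (286,207), centred between the jaws; the ring beside it is a flat mark.

Request:
drive_tool:
  series:
    - [-0.001,0.001,0.05,0,0,0,1]
    - [0,0,0.05,0,0,0,1]
    - [0,0,0.03,0,0,0,1]
    - [0,0,0.008,0,0,0,1]
    - [0,0,0,0,0,0,0.8]
  squeeze: 25

```text
time: 18.48
position: [0.5297, 0.0269, 0.0316]
tool_rot: [0.866, 0.5, -0.0, -0.0]
ft_force: [-0.5, 0.2, -0.1]
grip_width: 0.0827
```

Request:
drive_tool:
  series:
    - [0,0,0,0,0,0,0.6]
    - [0,0,0,0,0,0,0.5]
    - [0,0,0,0,0,0,0.5]
    - [0,0,0,0,0,0,0.5]

```text
time: 18.98
position: [0.5303, 0.0264, 0.0327]
tool_rot: [0.866, 0.5, 0.001, 0.0]
ft_force: [-2.0, 1.5, 6.9]
grip_width: 0.0639
```

```bash
python3 plan.py 3 .52 .02 .16 60 8 .393 -.3465 .16 60
```

```text
t 18.98 pos [0.5303 0.0264 0.0327] psi 60.0 z [ 0.001  0.    -1.   ] w 0.0639 F [-2.   1.5  6.9]
[-0.004, -0.002, -0.042, 0.0, -0.0, -0.0]
[-0.003, -0.002, -0.043, 0.0, -0.0, -0.0]
[-0.004, -0.002, -0.042, 0.1, -0.0, -0.0]
[-0.048, 0.009, -0.0, -0.0, -0.0, -0.0]
[-0.047, 0.009, -0.0, -0.0, -0.0, -0.0]
[-0.048, 0.009, -0.0, -0.0, -0.0, -0.0]
[-0.047, 0.009, -0.0, -0.0, -0.0, -0.0]
[-0.048, 0.009, -0.0, -0.0, -0.0, -0.0]
[-0.047, 0.01, -0.0, -0.0, -0.0, -0.0]
[-0.048, 0.009, -0.0, -0.0, -0.0, -0.0]
[-0.047, 0.01, -0.001, -0.0, -0.0, -0.0]
```

Request:
drive_tool:
  series:
    - [-0.004,-0.002,-0.042,0,0,0,0.5]
    - [-0.003,-0.002,-0.043,0,0,0,0.5]
    - [-0.004,-0.002,-0.042,0,0,0,0.5]
    - [-0.048,0.009,0,0,0,0,0.5]
    - [-0.047,0.009,0,0,0,0,0.5]

```text
time: 19.6
position: [0.4873, -0.0723, 0.1595]
tool_rot: [0.866, 0.501, 0.001, 0.001]
ft_force: [0.4, 0.2, -1.5]
grip_width: 0.0637
```

Request:
drive_tool:
  series:
    - [-0.048,0.009,0,0,0,0,0.5]
    - [-0.047,0.009,0,0,0,0,0.5]
    - [-0.048,0.009,0,0,0,0,0.5]
    - [-0.047,0.01,0,0,0,0,0.5]
    - [-0.048,0.009,0,0,0,0,0.5]

```text
time: 20.23
position: [0.4073, -0.302, 0.1586]
tool_rot: [0.866, 0.5, 0.0, 0.0]
ft_force: [0.5, 0.3, -1.6]
grip_width: 0.0634
```

Request:
drive_tool:
  series:
    - [-0.047,0.01,0,0,0,0,0.5]
    - [0,0,0.02,0,0,0,0.5]
    - [0,0,0.02,0,0,0,0.5]
    - [0,0,0,0,0,0,0.5]
    - [0,0,0,0,0,0,0.5]

```text
time: 20.85
position: [0.3934, -0.3465, 0.119]
tool_rot: [0.866, 0.5, 0.0, 0.0]
ft_force: [0.1, -0.3, -1.8]
grip_width: 0.0638
```

```bash
python3 wl.py w11 .02 .2;  python3 plan.py 1 .393 -.3465 .12 60
```

```text
cam [ 0.435 -0.275  0.282]
 obj [400.  56.] [ 360   12   79   87 4926] ztop 0.052 rect [ 528.8 -286.7] [36.3 36.7] 89.0
 obj [491. 194.] [ 427  140  133  118 9787] ztop 0.088 rect [ 537.5 -408.4] [74.8 30.7] 43.9
 obj [284. 248.] [  178   189   213    96 11561] ztop 0.172 rect [ 403.4 -330.1] [25.2 92.6] 59.4
 obj [ 35. 269.] [  2 256  53  29 879] ztop 0.199 rect [ 340.6 -277.9] [ 7.7 12.2] 4.1
 obj [532. 269.] [514 256  46  29 863] ztop 0.199 rect [ 480.  -358.2] [12.3  7.7] 21.8
 obj [131. 264.] [ 74 259 102  26 820] ztop 0.200 rect [ 369.4 -290.9] [10.4 30. ] 40.2
 obj [437. 264.] [393 259 102  26 817] ztop 0.200 rect [ 454.4 -340.3] [10.6 30.6] 78.8
 obj [279. 326.] [ 172  312  225   44 6071] ztop 0.197 rect [ 397.4 -340.6] [29.  75.5] 63.2
t 20.90 pos [ 0.3936 -0.3466  0.1193] psi 60.0 z [ 0.001 -0.001 -1.   ] w 0.0636 F [ 0.3  0.2 -1.6]
[-0.0002, -0.0006, -0.0007, 0.1, 0.0, -0.0]
```

View pics/w11.png

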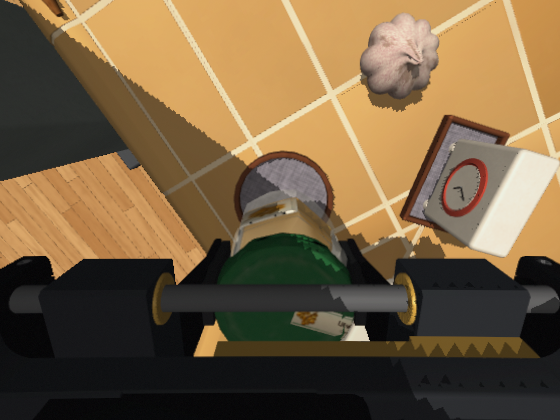

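The large holder's far rim is at (285,152), straight ahead of the held jar. The clock is fine at (490,190).

```bash
python3 - <<'E'
from h import *
f=np.load("w11.npz");m={k:f[k] for k in f}
W=onplane(m,[(285,152),(236,198),(335,198)],.012)[:,:2]
a=np.radians(60);print((W[0]-.047*np.array([np.cos(a),np.sin(a)])).round(4),W.round(4))
E
```

```text
[ 0.3939 -0.3484] [[ 0.4174 -0.3077]
 [ 0.3561 -0.3219]
 [ 0.4366 -0.3684]]
```

Request:
drive_tool:
  series:
    - [0,0,0.035,0,0,0,0.5]
    - [0,0,0.03,0,0,0,0.5]
    - [0,0,0.01,0,0,0,0.5]
    - [0,0,0.003,0,0,0,0.5]
    - [0,0,0,0,0,0,0.5]

```text
time: 21.52
position: [0.3937, -0.3469, 0.0414]
tool_rot: [0.866, 0.5, 0.0, 0.001]
ft_force: [0.3, -1.0, -2.0]
grip_width: 0.0636
```

Request:
drive_tool:
  series:
    - [0,0,0.004,0,0,0,0.5]
    - [0,0,0.002,0,0,0,0.5]
    - [0,0,0,0,0,0,0.8]
    - [0,0,0,0,0,0,1]
    - [0,0,0,0,0,0,1]

```text
time: 22.15
position: [0.3933, -0.3464, 0.0346]
tool_rot: [0.866, 0.5, 0.0, 0.0]
ft_force: [0.1, -0.6, -0.6]
grip_width: 0.0817
```

Request:
drive_tool:
  series:
    - [0,0,-0.04,0,0,0,1]
    - [0,0,-0.05,0,0,0,1]
    - [0,0,-0.05,0,0,0,1]
    - [-0.05,0.02,-0.02,0,0,0,1]
    - [-0.05,0.02,-0.01,0,0,0,1]

```text
time: 22.78
position: [0.3783, -0.4542, 0.2066]
tool_rot: [0.866, 0.5, 0.0, 0.002]
ft_force: [0.8, -0.0, 0.1]
grip_width: 0.0867
```

```bash
python3 wl.py w12; python3 plan.py; cat > fin.py <<'E'
from h import *
for n in("top","side"):
    m=robot.camera_model(n);p,d=robot.camera(n);cv2.imwrite(f"pics/{n}9.png",p);np.savez(n+"0.npz",p=p,d=d,**m)
t,s=[cv2.imread(f"pics/{n}9.png") for n in("top","side")]
a=cv2.resize(t[160:275,140:430],(800,317),interpolation=2);cv2.imwrite("pics/topfin.png",a)
cv2.imwrite("pics/sidefin.png",cv2.resize(s[130:380,190:370],(576,600*0+800)) if 0 else cv2.resize(s[130:380,190:370],(432,600)))
E
python3 fin.py; sed -i 's/>-.33)/>-.5)/' meas.py; python3 meas.py | grep -E "obj|cam"
```

```text
cam [ 0.42  -0.382  0.37 ]
 obj [409.  63.] [ 367   12   85  100 4994] ztop 0.088 rect [ 537.9 -409. ] [75.  31.1] 43.8
 obj [238.  86.] [ 203   48   73   77 4333] ztop 0.091 rect [ 393.7 -347.7] [61.7 60.7] 12.9
t 22.82 pos [ 0.3777 -0.4638  0.2078] psi 59.8 z [ 0.004 -0.014 -1.   ] w 0.0874 F [ 0.8 -5.7  1.3]
top cam [ 0.38  -0.072  1.253] table z 0.0014
 obj [125. 169.] 73 ztop 0.049 mean top [0.5946 0.3553] all [0.575 0.347] [0.613 0.36 ] rect [592.6 355.5] [ 8.9 22.7] 83.1
 obj [399. 181.] 490 ztop 0.090 mean top [ 0.5372 -0.4075] all [ 0.502 -0.442] [ 0.572 -0.373] rect [ 537.5 -408.6] [74.5 30.5] 43.2
 obj [203. 176.] 209 ztop 0.092 mean top [0.5649 0.1317] all [0.545 0.113] [0.584 0.151] rect [565.6 132.3] [30.  30.4] 43.5
 obj [354. 186.] 312 ztop 0.054 mean top [ 0.5281 -0.2854] all [ 0.502 -0.313] [ 0.558 -0.26 ] rect [ 528.  -285.3] [34.1 34.2] 87.5
 obj [308. 191.] 525 ztop 0.068 mean top [ 0.5191 -0.1553] all [ 0.484 -0.191] [ 0.555 -0.121] rect [ 517.3 -155.8] [44.3 41.6] 88.7
 obj [125. 191.] 74 ztop 0.049 mean top [0.5302 0.3551] all [0.515 0.342] [0.547 0.36 ] rect 
[... 1152 characters left out ...]
0.4421 0.1206] all [0.42  0.103] [0.46 0.14] rect [441.5 119.3] [31.4 30.4] 9.6
 obj [226. 285.] 571 ztop 0.089 mean top [0.5667 0.1406] all [0.547 0.121] [0.589 0.159] rect [568.4 138.2] [30.2 31.6] 55.9
 obj [325. 330.] 720 ztop 0.056 mean top [0.3716 0.2362] all [0.345 0.204] [0.398 0.265] rect [370.9 232.3] [44.5 48.8] 4.7
 obj [199. 387.] 55 ztop 0.047 mean top [0.5959 0.3567] all [0.584 0.348] [0.608 0.36 ] rect [595.8 355.9] [ 8.  23.8] 89.6
 obj [238. 387.] 50 ztop 0.047 mean top [0.5306 0.3569] all [0.517 0.353] [0.543 0.36 ] rect [530.  356.6] [ 6.3 26.9] 89.4
 obj [274. 388.] 53 ztop 0.047 mean top [0.468  0.3568] all [0.456 0.35 ] [0.488 0.36 ] rect [469.1 356.1] [ 7.4 27. ] 89.1
```

View pics/w12.png

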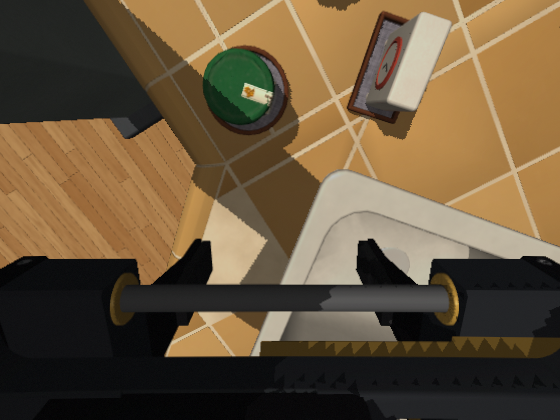

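View pics/sidefin.png

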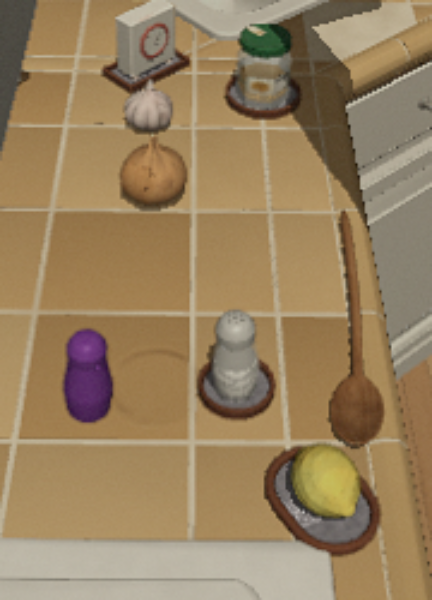

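All four objects are in their holders: in the side crop the jar is at (263,70), clock (145,45), shaker (236,355) and lemon (327,485). Their tops are about 4 mm higher than before, which matches the felt floor. The onion and garlic have not moved. Let the arm settle, then hand in.

Request:
drive_tool:
  series:
    - [0,0,0,0,0,0,1]
    - [0,0,0,0,0,0,1]
    - [0,0,0,0,0,0,1]
    - [0,0,0,0,0,0,1]

```text
time: 23.42
position: [0.378, -0.4522, 0.2045]
tool_rot: [0.866, 0.5, -0.0, -0.0]
ft_force: [0.7, 0.4, 0.4]
grip_width: 0.0871
```

```bash
python3 -c "
from rig import robot
print(robot.hand_in(), robot.get_obs()['time'])"
```

```text
the job is handed in; nothing more can be done
the job is handed in; nothing more can be done
```

The clock, shaker, lemon and jar each went into their matching holder on the first grasp, and the job was handed in at about 23 s with the gripper clear of everything.

The last checks, from the wrist, top and side cameras:
- **Centring:** all four sit about 1–4 mm from their holder centres.
- **Clock:** squared to its holder to about 1–2°.
- **Height:** the tops are about 4 mm higher than on the worktop, so each is down on its felt floor.
- **Onion and garlic:** unmoved, within the few millimetres of measurement noise.

**Disagreement:** the top and side cameras differ by 3–8 mm in y. That gap was there before I moved anything, and the wrist camera agreed more closely with the top view. In the worst single-camera readings, the jar is about 5 mm off centre (top) and the shaker's cap about 5 mm off (side). No check failed.

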